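Wake and tare the bench scale under the yellow mixing cup

ROBOT

A 6-joint arm with a two-finger parallel gripper is mounted at the origin on the work surface. World frame = base frame: x ahead of the robot, y to its left, z up, the work surface at z = 0. Lengths are in m, angles in rad, forces in N, time in s.
With the tool pointing down it reaches from about 0.275 to 0.85 m from the base axis. Payload 19 kg.
Tool frame: the origin (TCP) lies on the mounting face of the last link; the fingertips stand 173 mm ahead of it and the grasp point (between the pads) lies 155 mm ahead of it; z points along the fingers, y is the line along which they close (so a half turn about z gives the same grasp; the last joint's range is limited). The gripper opens to 85 mm and grips with 20 to 120 N. Pads are 22 mm wide; open, the fingers measure 114 mm over their backs; the gripper's body (76 mm by 85 mm) begins 54 mm behind the grasp point. The pads swing forward as they close: fully open they stand 13 mm farther back than shut.
Start: joints at [1.055, 0.15, 1.437, -0, 1.554, -0.134], TCP at [0.214, 0.534, 0.405] pointing down, gripper open.
Joint ranges: [-2.8, 2.8], [-0.68, 2.1], [0.12, 2.68], [-1.39, 4.53], [0.16, 2.79], [-2.81, 2.81]. Speed limits (rad/s): [1.89, 1.89, 2.22, 3.01, 3.01, 3.01].

INTERFACE

Orientations are given as a unit quaternion [x, y, z, w].
In Python, from station import get_obs, capture, camera_info, hand_in gives the robot as it stands.
- The arm moves only by the shell command python3 -m pendant 'ROWS' [FORCE]. ROWS is JSON, a list of rows, each a list of 5 numbers: the shift along the tool's x, y, z normalised to -1 to 1, where 1 is 30 cm, then the turn about the tool's z normalised to -1 to 1, where 1 is 60 degrees, then the finger opening in mm, from 0 to 85.4. A call has 1 to 10 rows; each row is the pose to reach, as a shift and turn from the pose commanded when the call began, along the tool's axes at that moment; what a row does not reach only later rows make up. A row lasts 1/8 s, in which the tool goes at most 62.5 mm and 10.7 degrees, less where a joint would pass 70% of its speed; a pose out of reach is approached as far as the arm can. A call with a number of a shift or a turn outside -1 to 1 is refused whole. A call with a gripper value outside its range is refused whole. The fingers move at their own pace and stop on an object; FORCE is the grip in N (left out, the last holds). Time passes only in rows, so rows that repeat a pose let the fingers close. It gives the time, the measured TCP pose, the force, the opening and the grip force at its end, in the units of the state.
- get_obs(): the state, without advancing time (a new reading comes with each control period).
- capture(name): name is "scene" or "top" or "wrist"; returns the picture (420x560x3 uint8, red, green, blue); there is no depth.
- camera_info(name): a dict with "intrinsics" (3x3 intrinsics, pixels), "R" (3x3) and "t" (3): a world point X has camera coordinates R X + t. Camera axes: x right, y down, z forward; pixel columns grow to the right and rows downward; lengths in m; the calibration is good to about 2 mm. The wrist camera is an equidistant fisheye: a pixel r from the principal point sees the ray r / f radians off the axis. A picture is of the moment at which its call begins: read the wrist's pose just before it. camera_info takes no time and is no camera call; for the wrist camera it gives the pose at the moment of the call.
- hand_in(): hands the job in; it is judged then, once.
The state is a dict: "t": time; "q": joint angles; "joint_vel": joint speeds; "joint_efforts": joint torques, N m; "tcp_pos": TCP position; "tool_rot": TCP orientation; "wrist_force": force on the tool from outside, world axes, zero at the start; "torque": the same for the moment, N m; "gripper_width": finger opening in m; "grasp_force": force on a finger pad.
Only numpy, scipy, OpenCV 4.12 (cv2) and the standard library are available. Lean on these libraries where they do the work, as an engineer would, in place of code of your own. Each camera call takes 0.05 s, during which the arm holds its last target. There are 200 camera calls.

TASK

Two identical bench scales stand on the decorating table, both asleep; ready the one that carries the yellow mixing cup for weighing out colour. With your fingertips, lightly press that scale's red power key and let it spring back, then lightly press its blue tare key to zero out the cup, and draw the hand back clear. Do not touch the pans, the cups or the other scale, do not press the black unit key, and leave the stamps and everything else on the table where they are; nothing is picked up.

Things in the scene. Friction and masses are not known exactly. Their poses are not given: they have to be found in the camera images.
- scale_a: the scale with the yellow cup on it: white, 240 mm deep (x) x 200 wide (y), fixed. Origin: centre of its underside; x points from its front (robot side) to its back, y left, z up. The front 90 mm is a key panel sloping 0.17 rad down to the front (45 to 30 mm above the table): display, and before it, left to right, red power, black unit and blue tare key, 55 mm apart. Behind it a 45 mm high deck with the pan.
- scale_a_pan: round steel pan of the scale with the yellow cup on it, 140 mm in diameter, its centre 45 mm behind the scale's centre; top face 56 mm above the table, 11 mm above this origin
- scale_a_power_top (a point): centre of the top face of the red power key of the scale with the yellow cup on it; 20 mm front to back, 26 mm wide, its cap stands 8 mm proud of the panel when up and 3 mm when fully down. Moves with the key. z points square out of the panel (up, leaning 0.17 rad to the scale's front), x to the back of the scale, y to its left
- scale_a_power (a joint): travel of that red power key in m, along the inward normal of the panel: 0 up, 0.005 fully down; it responds beyond 0.0022 (about 4 N). Spring return: moves from 1.2 N, fully down at about 7.7 N
- scale_a_unit_top (a point): centre of the top face of the black unit key of the scale with the yellow cup on it; 20 mm front to back, 26 mm wide, its cap stands 8 mm proud of the panel when up and 3 mm when fully down. Moves with the key. z points square out of the panel (up, leaning 0.17 rad to the scale's front), x to the back of the scale, y to its left
- scale_a_unit (a joint): travel of that black unit key in m, along the inward normal of the panel: 0 up, 0.005 fully down; it responds beyond 0.0022 (about 4 N). Spring return: moves from 1.2 N, fully down at about 7.7 N
- scale_a_tare_top (a point): centre of the top face of the blue tare key of the scale with the yellow cup on it; 20 mm front to back, 26 mm wide, its cap stands 8 mm proud of the panel when up and 3 mm when fully down. Moves with the key. z points square out of the panel (up, leaning 0.17 rad to the scale's front), x to the back of the scale, y to its left
- scale_a_tare (a joint): travel of that blue tare key in m, along the inward normal of the panel: 0 up, 0.005 fully down; it responds beyond 0.0022 (about 4 N). Spring return: moves from 1.2 N, fully down at about 7.7 N
- yellow_cup: yellow mixing cup, empty, standing on the pan of scale_a: 76 mm across the rim, 60 mm high, open top, loose; origin: centre of its underside
- scale_b: the other scale, with the white cup on it: white, 240 mm deep (x) x 200 wide (y), fixed. Origin: centre of its underside; x points from its front (robot side) to its back, y left, z up. The front 90 mm is a key panel sloping 0.17 rad down to the front (45 to 30 mm above the table): display, and before it, left to right, red power, black unit and blue tare key, 55 mm apart. Behind it a 45 mm high deck with the pan.
- scale_b_pan: round steel pan of the other scale, with the white cup on it, 140 mm in diameter, its centre 45 mm behind the scale's centre; top face 56 mm above the table, 11 mm above this origin
- scale_b_power_top (a point): centre of the top face of the red power key of the other scale, with the white cup on it; 20 mm front to back, 26 mm wide, its cap stands 8 mm proud of the panel when up and 3 mm when fully down. Moves with the key. z points square out of the panel (up, leaning 0.17 rad to the scale's front), x to the back of the scale, y to its left
- scale_b_power (a joint): travel of that red power key in m, along the inward normal of the panel: 0 up, 0.005 fully down; it responds beyond 0.0022 (about 4 N). Spring return: moves from 1.2 N, fully down at about 7.7 N
- scale_b_unit_top (a point): centre of the top face of the black unit key of the other scale, with the white cup on it; 20 mm front to back, 26 mm wide, its cap stands 8 mm proud of the panel when up and 3 mm when fully down. Moves with the key. z points square out of the panel (up, leaning 0.17 rad to the scale's front), x to the back of the scale, y to its left
- scale_b_unit (a joint): travel of that black unit key in m, along the inward normal of the panel: 0 up, 0.005 fully down; it responds beyond 0.0022 (about 4 N). Spring return: moves from 1.2 N, fully down at about 7.7 N
- scale_b_tare_top (a point): centre of the top face of the blue tare key of the other scale, with the white cup on it; 20 mm front to back, 26 mm wide, its cap stands 8 mm proud of the panel when up and 3 mm when fully down. Moves with the key. z points square out of the panel (up, leaning 0.17 rad to the scale's front), x to the back of the scale, y to its left
- scale_b_tare (a joint): travel of that blue tare key in m, along the inward normal of the panel: 0 up, 0.005 fully down; it responds beyond 0.0022 (about 4 N). Spring return: moves from 1.2 N, fully down at about 7.7 N
- white_cup: white mixing cup, empty, standing on the pan of scale_b: 76 mm across the rim, 60 mm high, open top, loose; origin: centre of its underside
- pink_stamp: pink rubber stamp, 28 mm square, 42 mm high, standing on the table between the scales; loose; to be left alone. Origin: underside, centre
- olive_stamp: olive rubber stamp, 28 mm square, 42 mm high, standing on the table between the scales; loose; to be left alone. Origin: underside, centre
- glaze_jar: small red jar with a white cap, 42 mm in diameter, 62 mm high, between the scales; loose; to be left alone. Origin: underside, centre
- spoon: wooden-handled spoon, 170 mm long, lying on the table in front of the scales; loose; to be left alone. Origin: underside of the handle
- green_bowl: lime green plastic bowl, 150 mm across, 75 mm high, behind the scales; loose; to be left alone. Origin: underside, centre
Mind the look-alikes: they are no part of the job. Several things have the shape of the white_cup; the one meant has the colours described above.

How it is judged:
By the outcome, as a careful person would: the job done as asked, in the order asked, and still so for the second after the job is handed in, with the robot touching nothing.
It also fails if it takes over 48 s, if anything falls off the work surface, if the arm or the gripper's body presses on something with over 40 N, if the wrist force passes 120 N, or if a joint passes its speed limit or range.

## Working session

There is one attempt and no reset: what is moved stays moved. The work goes in short steps, Python scripts to look and compute and a shell command to move; the robot and the scene stay as the last step left them, time stands still between calls to the robot, and variables do not carry over. Pictures are saved under pics/ and viewed, at most 10 in all, crops included, and the job is handed in when it is done.

```bash
mkdir -p pics
python3 - <<'E'
from station import *
import cv2
for n in ("scene","top"):
    cv2.imwrite(f"pics/{n}0.png",capture(n)[:,:,::-1])
    c=camera_info(n);print(n,c)
o=get_obs();print(o)
E
```

```text
scene {'intrinsics': array([[458.00365854,   0.        , 275.02196801],
       [  0.        , 458.00365854, 212.04234192],
       [  0.        ,   0.        ,   1.        ]]), 'R': array([[ 7.84920282e-01,  6.19596534e-01, -5.34649730e-04],
       [ 3.40267040e-01, -4.31779551e-01, -8.35335119e-01],
       [-5.17801595e-01,  6.55489554e-01, -5.49740806e-01]]), 't': array([-0.49303201, -0.11789157,  1.29973754])}
top {'intrinsics': array([[419.76034287,   0.        , 281.19534876],
       [  0.        , 419.76034287, 213.06185839],
       [  0.        ,   0.        ,   1.        ]]), 'R': array([[-0.02186074, -0.99974247, -0.00609171],
       [-0.9982282 ,  0.0221641 , -0.05521977],
       [ 0.05534057,  0.00487377, -0.99845564]]), 't': array([0.05516938, 0.55678821, 1.07530322])}
{'t': 0.1, 'q': array([ 1.05501589e+00,  1.50949081e-01,  1.43791037e+00,  2.25834757e-05,
        1.55377517e+00, -1.34023108e-01]), 'joint_vel': array([-4.12395068e-04, -5.33764059e-04, -2.77355259e-03, -1.04856535e-03,
       -9.94678603e-05, -4.09424689e-04]), 'joint_efforts': array([ 5.21170849e-03, -7.14377475e+01, -5.71801972e+01, -3.00074480e-04,
        7.09084474e-03, -8.87561828e-05]), 'tcp_pos': array([0.21423742, 0.53358232, 0.40415645]), 'tool_rot': array([ 1.89721844e-01,  9.81837741e-01, -4.90124410e-04, -1.77005991e-04]), 'wrist_force': array([0.69285977, 0.30125639, 0.22605083]), 'torque': array([ 0.0057168 , -0.03295231,  0.04568252]), 'grasp_force': 0.0, 'gripper_width': 0.08570138562874453}
```

View pics/top0.png

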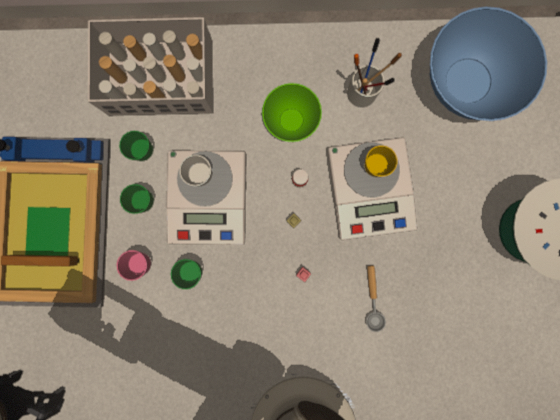

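View pics/scene0.png

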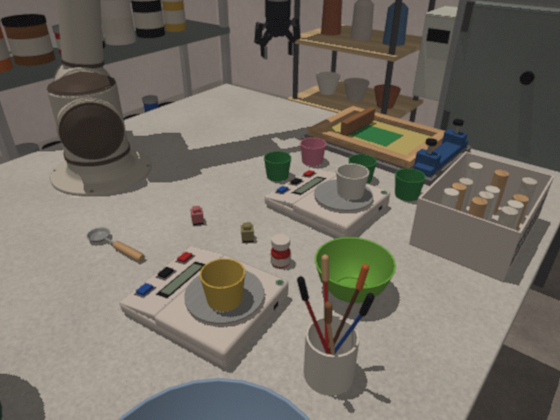

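Top view: the scale with the yellow cup is on the right, with its cup at (380,161), red key (357,229), black key (378,226) and blue key (400,223). The other scale, on the left, has a white cup at (197,171) and its red key at (184,235). The yellow cup matches the description, so the right one is scale_a. Next I measure it and confirm with a crop.

```bash
cat > h.py <<'E'
from station import *
import cv2, numpy as np
from scipy.spatial.transform import Rotation as Rn
def ray(n,uv,z,c=None):
    c=c or camera_info(n);K=c["intrinsics"];R=c["R"];t=c["t"]
    if n=="wrist":
        d=(np.array(uv)-K[:2,2])/K[0,0];r=np.hypot(*d);v=np.r_[d/max(r,1e-9)*np.sin(r),np.cos(r)]
    else: v=np.linalg.inv(K)@np.r_[uv,1]
    o=-R.T@t;v=R.T@v;return o+v*(z-o[2])/v[2]
def blobs(im,box,kind,amin=20):
    h=cv2.cvtColor(im,cv2.COLOR_RGB2HSV);H,S,V=[h[...,i].astype(int) for i in range(3)]
    m={"red":((H<8)|(H>172))&(S>150)&(V>70),"blue":(H>100)&(H<130)&(S>130)&(V>60)}[kind]
    k=np.zeros_like(m);x0,y0,x1,y1=box;k[y0:y1,x0:x1]=1
    n,_,st,ce=cv2.connectedComponentsWithStats((m&k).astype(np.uint8))
    return [(ce[i],st[i,4],st[i,2:4]) for i in range(1,n) if st[i,4]>=amin]
E
python3 - <<'E'
from h import *
for n,box in(("top",(325,200,420,245)),("scene",(120,245,200,300))):
    im=cv2.imread(f"pics/{n}0.png")[:,:,::-1].copy()
    for k in("red","blue"):
        for b in blobs(im,box,k):print(n,k,b,ray(n,b[0],.042))
im=cv2.imread("pics/top0.png");cv2.imwrite("pics/crop.png",cv2.resize(im[130:250,320:430],None,fx=5,fy=5,interpolation=2))
o=get_obs();print(Rn.from_quat(o["tool_rot"]).as_matrix().round(3))
E
```

```text
top red (array([356.67532468, 228.5974026 ]), np.int32(77), array([11,  8], dtype=int32)) [ 0.51284736 -0.14712705  0.042     ]
top blue (array([399.60810811, 222.68918919]), np.int32(74), array([10,  8], dtype=int32)) [ 0.52538707 -0.25599691  0.042     ]
scene red (array([184.36363636, 256.80519481]), np.int32(77), array([14,  9], dtype=int32)) [ 0.51848378 -0.15143193  0.042     ]
scene blue (array([144.12745098, 289.03921569]), np.int32(102), array([16, 11], dtype=int32)) [ 0.53057335 -0.25992884  0.042     ]
[[-0.928  0.373 -0.001]
 [ 0.373  0.928 -0.001]
 [ 0.    -0.001 -1.   ]]
```

View pics/crop.png

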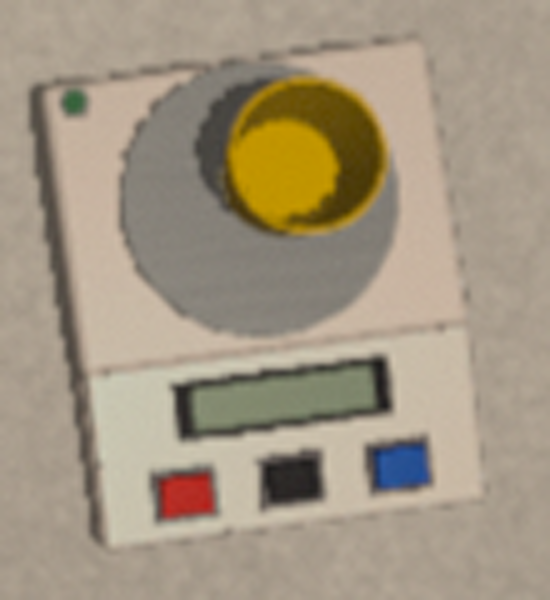

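The crop confirms it: yellow cup on the pan, red, black and blue keys left to right. Red is at about (0.515,-0.149), blue at (0.528,-0.258), and the scale yaw is about 0.114 rad. Now I move above it with the fingers shut and the tool turned to match.

```bash
python3 -m pendant '[[-0.1,-0.1,0,-0.1,0],[-0.25,-0.25,0,-0.2,0],[-0.4,-0.4,0,-0.3,0],[-0.55,-0.55,0,-0.4,0],[-0.7,-0.7,0,-0.475,0],[-0.8,-0.8,0,-0.475,0],[-0.887,-0.87,0,-0.475,0],[-0.887,-0.87,0,-0.475,0]]' 20
cat >> h.py <<'E'
def to(x,y,ztip):
    o=get_obs();M=Rn.from_quat(o["tool_rot"]).as_matrix();d=np.array([x,y,ztip+.173])-o["tcp_pos"]
    ty=M[:,1];a=np.arctan2(ty[1],ty[0]);e=(np.pi/2+.114-a+np.pi/2)%np.pi-np.pi/2
    print("tcp",o["tcp_pos"].round(4),"F",o["wrist_force"].round(2),"w",o["gripper_width"],"rows",(M.T@d/.3).round(3),"turn",round(-e/np.radians(60),3),"t",o["t"],"q6",o["q"][5])
E
python3 -c "from h import *;to(.50,-.149,.20)"
```

```text
t: 1.1
tcp_pos: [0.3646, 0.1907, 0.4045]
tool_rot: [-0.056, 0.998, -0.0, -0.0]
wrist_force: [0.0, -0.0, -0.1]
gripper_width: -0.0001
grasp_force: 0.0
tcp [0.3646 0.1907 0.4045] F [ 0.01 -0.04 -0.11] w -0.00012690919439430125 rows [-0.321 -1.176  0.105] turn -0.002 t 1.1 q6 -1.3890262591055638
```

```bash
python3 -m pendant '[[-0.05,-0.18,0.02,0,0],[-0.1,-0.36,0.04,0,0],[-0.15,-0.54,0.06,0,0],[-0.2,-0.72,0.08,0,0],[-0.25,-0.88,0.1,0,0],[-0.32,-1.0,0.105,0,0],[-0.32,-1.0,0.105,0,0],[-0.32,-1.0,0.105,0,0]]'
python3 - <<'E'
from h import *
c=camera_info("wrist");im=capture("wrist");cv2.imwrite("pics/w1.png",im[:,:,::-1])
for k in("red","blue"):
    for b in blobs(im,(0,0,560,420),k,60):print(k,b,ray("wrist",b[0],.042,c))
to(.5,-.149,.08)
E
```

```text
t: 2.1
tcp_pos: [0.4939, -0.0939, 0.3729]
tool_rot: [-0.058, 0.998, 0.0, -0.0]
wrist_force: [0.1, 0.3, -0.5]
gripper_width: 0.0003
grasp_force: 0.0
red (array([223.8       , 209.56923077]), np.int32(520), array([27, 20], dtype=int32)) [ 0.51188003 -0.1476302   0.042     ]
blue (array([123.23255814, 209.79069767]), np.int32(387), array([22, 19], dtype=int32)) [ 0.52431402 -0.25587388  0.042     ]
blue (array([510.3164557 , 233.89873418]), np.int32(237), array([17, 18], dtype=int32)) [0.50288591 0.18197875 0.042     ]
tcp [ 0.4937 -0.0937  0.3731] F [-0.7   0.23 -0.2 ] w -0.00022473687255429345 rows [ 0.001 -0.186  0.4  ] turn 0.002 t 2.15 q6 -2.0283087122297596
```

View pics/w1.png

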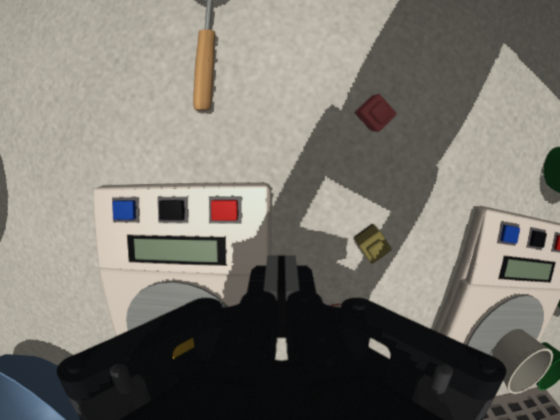

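The wrist view shows scale_a's keys: blue (123,210), black (172,210), red (224,210). That places red at (0.512,-0.1475) and blue at (0.5245,-0.256), in agreement with the top view. Next I go above red.

```bash
python3 -c "from h import *;to(.510,-.1475,.06)"
```

```text
tcp [ 0.4937 -0.0937  0.3731] F [-0.7   0.23 -0.2 ] w -0.00022473687255429345 rows [-0.033 -0.185  0.467] turn 0.002 t 2.15 q6 -2.0283087122297596
```

```bash
python3 -m pendant '[[-0.033,-0.185,0.1,0,0],[-0.033,-0.185,0.25,0,0],[-0.033,-0.185,0.38,0,0],[-0.033,-0.185,0.44,0,0],[-0.033,-0.185,0.467,0,0],[-0.033,-0.185,0.467,0,0],[-0.033,-0.185,0.467,0,0]]'
python3 - <<'E'
from h import *
im=capture("top");cv2.imwrite("pics/t2.png",cv2.resize(im[130:280,300:450],None,fx=4,fy=4)[:,:,::-1])
to(.510,-.1475,.045)
E
```

```text
t: 3.02
tcp_pos: [0.5105, -0.1487, 0.2344]
tool_rot: [-0.058, 0.998, -0.0, 0.001]
wrist_force: [1.0, 0.3, 0.7]
gripper_width: -0.0
grasp_force: 0.0
tcp [ 0.5104 -0.1487  0.2343] F [ 0.26 -0.22 -0.02] w -6.451534592402071e-06 rows [0.001 0.004 0.054] turn 0.002 t 3.075 q6 -2.114947216369468
```

```bash
python3 -m pendant '[[0,0.004,0.02,0,0],[0,0.004,0.035,0,0],[0,0.004,0.045,0,0],[0,0.004,0.045,0,0]]'; python3 -m pendant '[[0,0,0.0035,0,0],[0,0,0.007,0,0],[0,0,0.007,0,0]]'
```

```text
t: 3.58
tcp_pos: [0.5099, -0.1475, 0.2193]
tool_rot: [-0.058, 0.998, 0.0, -0.0]
wrist_force: [0.1, 1.0, 0.5]
gripper_width: -0.0002
grasp_force: 0.0
t: 3.95
tcp_pos: [0.51, -0.1475, 0.2174]
tool_rot: [-0.058, 0.998, -0.0, -0.0]
wrist_force: [-0.1, 0.1, -0.1]
gripper_width: -0.0002
grasp_force: 0.0
```

```bash
python3 -m pendant '[[0,0,0.0035,0,0],[0,0,0.0035,0,0]]';python3 -m pendant '[[0,0,0.0035,0,0],[0,0,0.0035,0,0]]'
```

```text
t: 4.2
tcp_pos: [0.51, -0.1475, 0.2164]
tool_rot: [-0.058, 0.998, -0.0, -0.0]
wrist_force: [0.6, -1.1, -1.1]
gripper_width: 0.0
grasp_force: 0.0
t: 4.45
tcp_pos: [0.5101, -0.1475, 0.2155]
tool_rot: [-0.058, 0.998, -0.0, 0.0]
wrist_force: [-0.0, -0.0, 1.4]
gripper_width: -0.0
grasp_force: 0.9
```

```bash
python3 -m pendant '[[0,0,0.0035,0,0],[0,0,0.0035,0,0]]';python3 -m pendant '[[0,0,0.0035,0,0],[0,0,0.0035,0,0]]'; python3 -c "from h import *;to(.510,-.1475,.045)"
```

```text
t: 4.7
tcp_pos: [0.5101, -0.1475, 0.2145]
tool_rot: [-0.058, 0.998, -0.0, 0.0]
wrist_force: [2.0, 1.7, 4.2]
gripper_width: -0.0001
grasp_force: 1.5
t: 4.95
tcp_pos: [0.5101, -0.1475, 0.2134]
tool_rot: [-0.058, 0.998, -0.0, 0.0]
wrist_force: [2.7, 0.2, 4.9]
gripper_width: -0.0002
grasp_force: 2.1
tcp [ 0.5101 -0.1475  0.2134] F [2.67 0.23 4.92] w -0.000229224628499941 rows [ 0.     0.    -0.015] turn 0.002 t 4.95 q6 -2.113047782365168
```

```bash
python3 -m pendant '[[0,0,0.004,0,0],[0,0,0.004,0,0],[0,0,0.004,0,0]]'; python3 -m pendant '[[0,0,0,0,0]]'
```

```text
t: 5.32
tcp_pos: [0.5102, -0.1476, 0.2124]
tool_rot: [-0.058, 0.998, -0.0, 0.0]
wrist_force: [2.6, 1.3, 5.8]
gripper_width: 0.0001
grasp_force: 2.8
t: 5.45
tcp_pos: [0.5102, -0.1475, 0.2124]
tool_rot: [-0.058, 0.998, -0.0, 0.0]
wrist_force: [2.7, 0.5, 7.2]
gripper_width: 0.0
grasp_force: 2.8
```

Force is about 6.5 N, so the key is about 3.3–3.5 mm down, past the response point and short of the stop. I lift and check the display.

```bash
python3 -m pendant '[[0,0,-0.02,0,0],[0,0,-0.06,0,0],[0,0,-0.12,0,0],[0,0,-0.12,0,0],[0,0,-0.12,0,0]]'
python3 - <<'E'
from h import *
c=camera_info("wrist");im=capture("wrist")
for k in("red","blue"):
    for b in blobs(im,(0,0,560,420),k,60):print(k,b[0],b[1],ray("wrist",b[0],.042,c).round(4))
s=cv2.resize(capture("scene")[225:325,100:240],None,fx=4,fy=4)
cv2.imwrite("pics/w3.png",np.hstack([cv2.resize(s,(560,420)),im])[:, :, ::-1][:, :, :]) if 0 else cv2.imwrite("pics/w3.png",s[:,:,::-1])
to(.5225,-.256,.060)
E
```

```text
t: 6.08
tcp_pos: [0.5099, -0.1475, 0.2481]
tool_rot: [-0.058, 0.998, -0.0, -0.0]
wrist_force: [-0.4, 0.0, -0.5]
gripper_width: 0.0
grasp_force: 0.0
red [279.68871595 245.91828794] 1028 [ 0.5096 -0.1485  0.042 ]
blue [111.29759519 245.43086172] 998 [ 0.5237 -0.256   0.042 ]
tcp [ 0.5099 -0.1474  0.2477] F [-0.06  0.1   0.1 ] w -3.403137685983402e-05 rows [-0.    -0.364  0.049] turn 0.002 t 6.175 q6 -2.1130393288876044
```

View pics/w3.png

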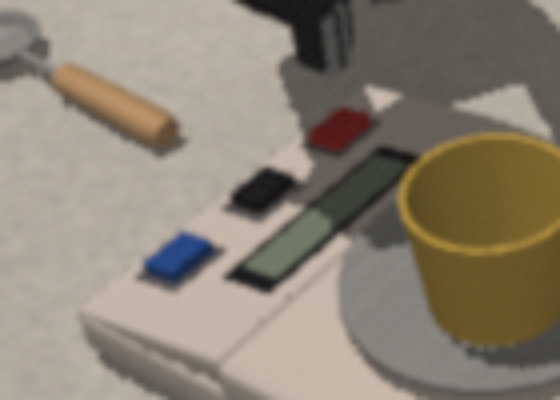

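The crop shows the red key at (340,130) sprung back to the height of the others. The display shows nothing new. Force and travel confirm the press, so I move over to blue.

```bash
python3 -m pendant '[[0,-0.18,0,0,0],[0,-0.364,0,0,0],[0,-0.364,0.04,0,0],[0,-0.364,0.08,0,0],[0,-0.364,0.095,0,0],[0,-0.364,0.095,0,0],[0,-0.364,0.095,0,0]]'; python3 -c "from h import *;to(.5225,-.256,.0425)"
```

```text
t: 7.05
tcp_pos: [0.5228, -0.2555, 0.2201]
tool_rot: [-0.058, 0.998, -0.0, 0.0]
wrist_force: [-0.0, -1.0, 0.4]
gripper_width: 0.0
grasp_force: 0.0
tcp [ 0.5228 -0.2555  0.2201] F [-0.03 -1.    0.37] w 3.8376837398171414e-05 rows [ 0.001 -0.001  0.015] turn 0.002 t 7.05 q6 -2.2740397882431367
```

```bash
python3 -m pendant '[[0,0,0.008,0,0],[0,0,0.014,0,0],[0,0,0.014,0,0]]'; python3 -m pendant '[[0,0,0.004,0,0],[0,0,0.004,0,0]]'; python3 -m pendant '[[0,0,0.0035,0,0],[0,0,0.0035,0,0]]'
```

```text
t: 7.42
tcp_pos: [0.5227, -0.256, 0.2155]
tool_rot: [-0.058, 0.998, -0.0, 0.0]
wrist_force: [1.0, 0.5, 1.3]
gripper_width: 0.0001
grasp_force: 0.9
t: 7.68
tcp_pos: [0.5227, -0.256, 0.2143]
tool_rot: [-0.058, 0.998, -0.0, 0.0]
wrist_force: [1.9, 1.1, 3.9]
gripper_width: -0.0
grasp_force: 1.6
t: 7.92
tcp_pos: [0.5227, -0.256, 0.2133]
tool_rot: [-0.058, 0.998, -0.0, 0.0]
wrist_force: [1.7, 0.2, 5.2]
gripper_width: -0.0
grasp_force: 2.3
```

```bash
python3 -m pendant '[[0,0,0.0035,0,0],[0,0,0.0035,0,0],[0,0,0.0035,0,0]]'; python3 -m pendant '[[0,0,0,0,0]]'; python3 -m pendant '[[0,0,-0.02,0,0],[0,0,-0.1,0,0],[0,0,-0.25,0,0],[0,0,-0.4,0,0],[0,0,-0.5,0,0],[0,0,-0.5,0,0],[0,0,-0.5,0,0]]'
python3 - <<'E'
from h import *
cv2.imwrite("pics/s4.png",capture("scene")[:,:,::-1]);to(.5,-.2,.2)
E
```

```text
t: 8.3
tcp_pos: [0.5228, -0.256, 0.2124]
tool_rot: [-0.058, 0.998, -0.0, 0.0]
wrist_force: [2.5, 2.5, 5.8]
gripper_width: 0.0
grasp_force: 2.8
t: 8.43
tcp_pos: [0.5228, -0.256, 0.2124]
tool_rot: [-0.058, 0.998, -0.0, 0.0]
wrist_force: [2.1, 0.9, 6.7]
gripper_width: -0.0004
grasp_force: 2.8
t: 9.3
tcp_pos: [0.5224, -0.2559, 0.3613]
tool_rot: [-0.058, 0.998, 0.0, -0.001]
wrist_force: [0.4, 0.2, -0.3]
gripper_width: 0.0007
grasp_force: 0.0
tcp [ 0.5224 -0.2559  0.3609] F [-0.38 -0.05 -0.03] w -0.00016676164600796747 rows [ 0.053  0.194 -0.04 ] turn 0.001 t 9.35 q6 -2.2741536553903297
```

View pics/s4.png

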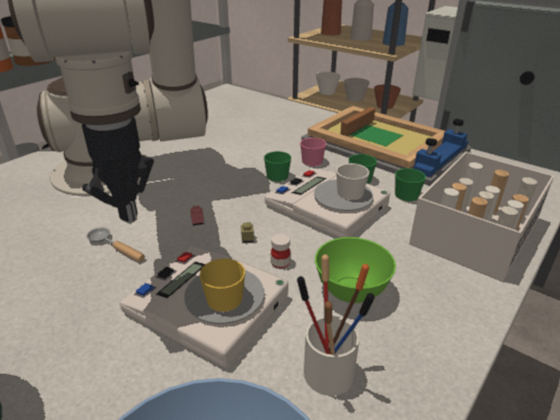

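The scene is unchanged: keys are up, the cup is at (223,285), and the stamps and spoon are in place. The hand is well clear.

```bash
python3 -c "from station import *;print(hand_in())"
```

```text
the job is handed in; nothing more can be done
None
```

I pressed the red power key and then the blue tare key on the yellow-cup scale, each to about 6.5 N (roughly 3.4 mm of travel), and both sprang back. The hand was drawn clear with nothing else moved and the job handed in at about 9.4 s; the display showed no readout, so the force and travel readings are the evidence for the presses.

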